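# Close up a shown silver kettle: lid shut, handle upright

## Robot

A 6-joint arm with a two-finger parallel gripper is mounted at the origin on the work surface. World frame = base frame: x ahead of the robot, y to its left, z up, the work surface at z = 0. Lengths are in mm, angles in rad, forces in N, time in s.
With the tool pointing down it reaches from about 400 to 925 mm from the base axis. Payload 12.5 kg.
Tool frame: the origin (TCP) lies on the mounting face of the last link; the fingertips stand 190 mm ahead of it and the grasp point (between the pads) lies 171 mm ahead of it; z points along the fingers, y is the line along which they close (so a half turn about z gives the same grasp; the last joint's range is limited). The gripper opens to 95 mm and grips with 3 to 60 N. Pads are 20 mm wide; open, the fingers measure 119 mm over their backs; the gripper's body (75 mm by 180 mm) begins 59 mm behind the grasp point.
Start: joints at [1.146, 0.491, 1.559, -0, 1.092, -0.106], TCP at [195.868, 593.515, 404.761] pointing down, gripper open.
Joint ranges: [-3.1, 3.1], [-0.84, 2.19], [0.05, 2.79], [-1.13, 4.28], [0.06, 2.93], [-2.69, 2.69]. Speed limits (rad/s): [2.22, 2.22, 2.79, 3.14, 3.14, 3.14].

## Interface

Orientations are given as [roll, pitch, yaw] about the fixed x, y, z axes, in that order (R = Rz(yaw) Ry(pitch) Rx(roll)).
In Python, from cell import env gives the robot as it stands.
- The arm moves only by the tool carry_out, never from a script. Its argument "series" is a list of rows, each a list of 5 numbers: the shift along the tool's x, y, z in m, then the turn about the tool's z in degrees, then the opening, from 0 (shut) to 1 (fully open). A call has 1 to 20 rows; each row is the pose to reach, as a shift and turn from the pose commanded when the call began, along the tool's axes at that moment; what a row does not reach only later rows make up. A row lasts 1/8 s, in which the tool goes at most 62.5 mm and 10.7 degrees, less where a joint would pass 70% of its speed; a pose out of reach is approached as far as the arm can. A call with a gripper value outside its range is refused whole. The fingers move at their own pace and stop on an object; the grip force is fixed at half the most. Time passes only in rows, so rows that repeat a pose let the fingers close. It gives the time, the measured TCP pose, the force, the opening and the grip force at its end, in the units of the state.
- env.state(): the state, without advancing time (a new reading comes with each control period).
- env.read_camera(name): name is "side" or "top" or "wrist"; returns (picture, depth): 480x640x3 uint8, red, green, blue; 480x640 float32, mm along the optical axis (not along the pixel's ray), 0 where there is no reading.
- env.get_calibration(name): a dict with "intrinsics" (3x3 intrinsics, pixels), "cam_to_world" (4x4, takes a point from camera to world coordinates); the wrist camera has in their place "T_tool_cam" (4x4, takes a point from camera to tool coordinates, whose origin is the TCP and whose axes are the flange's). Camera axes: x right, y up, looking along -z (the intrinsics and any distortion apply to the point x, -y, -z); pixel columns grow to the right and rows downward; lengths in mm; the calibration is good to about 2 mm. The wrist camera is an equidistant fisheye: a pixel r from the principal point sees the ray r / f radians off the axis. A picture is of the moment at which its call begins: read the wrist's pose just before it. get_calibration takes no time and is no camera call.
- env.job_done(): hands the job in; it is judged then, once.
The state is a dict: "t": time; "joints": joint angles; "qvel": joint speeds; "tau": joint torques, N m; "eef_pos": TCP position; "tcp_rot": TCP orientation; "ft_force": force on the tool from outside, world axes, zero at the start; "moment": the same for the moment, N m; "opening": opening from 0.0 (shut) to 1.0 (fully open); "grip_force": force on a finger pad.
Only numpy, scipy, OpenCV 4.12 (cv2) and the standard library are available. Lean on these libraries where they do the work, as an engineer would, in place of code of your own. Each camera call takes 0.05 s, during which the arm holds its last target. There are 200 camera calls.

## Task

A customer has looked inside one of the three silver kettles on the counter: its lid stands open and its carrying handle has flopped over to one side. By pushing gently with the fingertips, close that lid fully and stand the handle straight up again, so that the kettle looks like its two neighbours. Do not lift, tip or shove the kettle about, and leave everything else on the counter where it is.

Things in the scene. Friction and masses are not known exactly. Their poses are not given: they have to be found in the camera images.
- kettle: The silver kettle to close up, loose on the counter, about 0.75 kg. Round body 150 mm across at its widest (50 mm up), foot 110 mm across, rim of the mouth 104 mm up. Origin: centre of the underside; z up; +x points along the spout (its tip is 124 mm from the centre, 109 mm up). It may face any way.
- kettle_lid (a joint): Hinge of the lid, rad: 0 = fully shut on the rim, 1.62 = fully open, standing upright. The hinge is stiff: the lid stays where it is left and needs about 1 N at its edge to move, all the way down. The lid is a slightly domed disc 75 mm across and 2 mm (edge) to 7 mm (middle) thick.
- lid_hinge (a point): Middle of the lid's hinge, at the back of the mouth: 39.5 mm from the kettle's axis on the side away from the spout, 104.5 mm above the counter; the hinge line is level, square to the spout. The shut lid reaches 77 mm from it towards the spout.
- lid_knob (a point): Top of the small round knob (17 mm across) in the middle of the lid's outer face, 39.5 mm from the hinge line and 20 mm out from the lid's underside. Lid shut: on the kettle's axis, 124.5 mm above the counter. Lid open: the knob points backwards, away from the spout.
- kettle_handle (a joint): Swing of the carrying handle, rad: 0 = straight upright, positive = leaning to the kettle's +y side (left when looking along the spout); stops at -0.95 and 0.95. The pivots are stiff: the handle stays where it is left; about 1 N at its top moves it.
- handle_pivot (a point): Middle of the handle's swing axis: on the kettle's axis, 100 mm above the counter. The axis runs along the spout direction through two lugs 68 mm before and behind this point.
- handle_crown (a point): Centre of the bar at the top of the handle's arch, 118 mm from the swing axis. The handle is a 9 mm round bar bent to an arch 136 mm wide, in line with the spout: two straight 50 mm legs and a half circle. Upright, its top is 222 mm above the counter, and the lid, open or shut, passes under the arch.
- kettle_b: A finished silver kettle of the same pattern, lid shut and handle upright (one rigid piece), 222 mm high, to be left alone. Origin: centre of the underside.
- kettle_c: The other finished silver kettle, just like it, to be left alone. Origin: centre of the underside.
- cup_a: Silver tea cup, 54 mm across the mouth, 48 mm high, to be left alone. Origin: centre of the underside.
- cup_b: A second such cup, to be left alone.
- cup_c: A third such cup, to be left alone.
- caddy: Silver tea caddy, a closed round can 69 mm across, 98 mm high with its knob, to be left alone. Origin: centre of the underside.
- scoop: Silver tea scoop lying on the counter, 150 mm long, 16 mm high, to be left alone. Origin: underside, near the middle of its length.

How it is judged (in metres and radians):
At the end, for the whole second after the job is handed in: The kettle's lid is shut (within 0.06 rad, a gap under 5 mm at its edge), its handle stands upright (within 0.16 rad, 9 degrees, at rest), and the kettle stands flat and still on the counter within 35 mm of where it was (value of joint kettle_lid below 0.06 rad and value of joint kettle_handle between -0.16 and 0.16 rad and velocity of joint kettle_handle between -0.1 and 0.1 rad/s and angle between kettle's own z axis and vertical below 0.05 rad and height (world z) of kettle below 0.006 m and distance of kettle from where it was at the start of the episode below 0.035 m and linear speed of kettle below 0.02 m/s); the robot touches nothing.
It fails at once if the kettle is lifted off the counter (its base more than 12 mm up) (height (world z) of kettle above 0.012 m).
It fails at once if the kettle is tipped by more than 0.25 rad or shoved more than 50 mm from its place (angle between kettle's own z axis and vertical above 0.25 rad or distance of kettle from where it was at the start of the episode above 0.05 m).
It fails at once if the kettle is pushed harder than 45 N (contact force between any of the fingers, the arm and kettle above 45 N).
It fails at once if another kettle is moved more than 20 mm or tipped (distance of any of kettle_b, kettle_c from where it was at the start of the episode above 0.02 m or angle between any of kettle_b, kettle_c's own z axis and vertical above 0.2 rad).
It fails at once if a cup, the caddy or the scoop is moved more than 20 mm (distance of any of cup_a, cup_b, cup_c, caddy, scoop from where it was at the start of the episode above 0.02 m).
It also fails if it takes over 58 s, if anything falls off the work surface, if the arm or the gripper's body presses on something with over 40 N, if the wrist force passes 120 N, or if a joint passes its speed limit or range.

## Working session

There is one attempt and no reset: what is moved stays moved. The work goes in short steps, Python scripts to look and compute and a tool call to move; the robot and the scene stay as the last step left them, time stands still between calls to the robot, and variables do not carry over. Pictures are saved under pics/ and viewed, at most 10 in all, crops included, and the job is handed in when it is done.

Besides the shell and the picture viewer there is one more tool, called after "Emit:" as a command line: name --pt "numbers of a row" for each row, then --argument value for the rest. carry_out: Moves the arm, as the interface text tells. Its arguments: {"type":"object","properties":{"series":{"type":"array","items":{"type":"array","items":{"type":"number"}}}},"required":["series"]}

```bash
ls; mkdir -p pics; python3 - <<'E'
from cell import env
import cv2,numpy as np
print(env.state())
for n in("top","side"):
    p,d=env.read_camera(n); cv2.imwrite(f"pics/{n}0.png",p[...,::-1]); np.savez(f"{n}0.npz",p=p,d=d)
    c=env.get_calibration(n); print(n,{k:np.round(v,3) for k,v in c.items()}, (d>0).mean())
E
```

```text
pics
{'t': 0.0, 'joints': array([ 1.14642115e+00,  4.91602183e-01,  1.55945365e+00, -1.96890932e-05,
        1.09170680e+00, -1.05586269e-01]), 'qvel': array([-9.46606973e-04,  9.89102185e-05, -3.66371380e-04, -1.82125669e-03,
       -8.13101585e-04, -2.78454462e-05]), 'tau': array([-8.46029197e-04, -6.12660384e+01, -2.58167428e+01,  6.92276610e-02,
        4.83553531e-02, -1.17475361e-04]), 'eef_pos': array([195.84622978, 593.49514641, 404.13369505]), 'tcp_rot': array([-3.14042735e+00, -1.05939683e-04,  2.82281277e+00]), 'ft_force': array([-1.1176929 , -0.57093613, -0.67499331]), 'moment': array([ 0.0185735 , -0.00370202, -0.00508659]), 'grip_force': 0.0, 'opening': 1.0010776439612679}
top {'intrinsics': array([[438.688,   0.   , 319.334],
       [  0.   , 438.688, 233.566],
       [  0.   ,   0.   ,   1.   ]]), 'cam_to_world': array([[ 1.20000e-02,  9.84000e-01, -1.77000e-01,  4.43730e+02],
       [-1.00000e+00,  1.40000e-02,  1.10000e-02, -1.34310e+01],
       [ 1.40000e-02,  1.77000e-01,  9.84000e-01,  8.36092e+02],
       [ 0.00000e+00,  0.00000e+00,  0.00000e+00,  1.00000e+00]])} 0.9959309895833334
side {'intrinsics': array([[437.348,   0.   , 317.532],
       [  0.   , 437.348, 245.093],
       [  0.   ,   0.   ,   1.   ]]), 'cam_to_world': array([[-9.13000e-01,  2.47000e-01, -3.25000e-01,  3.41400e+02],
       [-4.07000e-01, -5.10000e-01,  7.58000e-01,  5.33672e+02],
       [ 2.10000e-02,  8.24000e-01,  5.66000e-01,  5.68315e+02],
       [ 0.00000e+00,  0.00000e+00,  0.00000e+00,  1.00000e+00]])} 0.99580078125
```

View pics/top0.png

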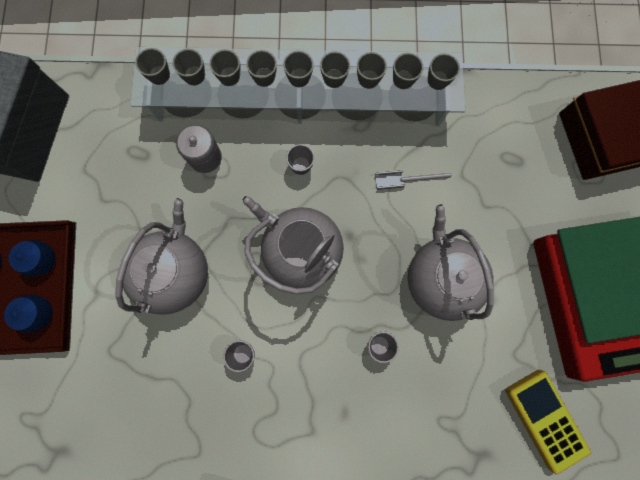

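View pics/side0.png

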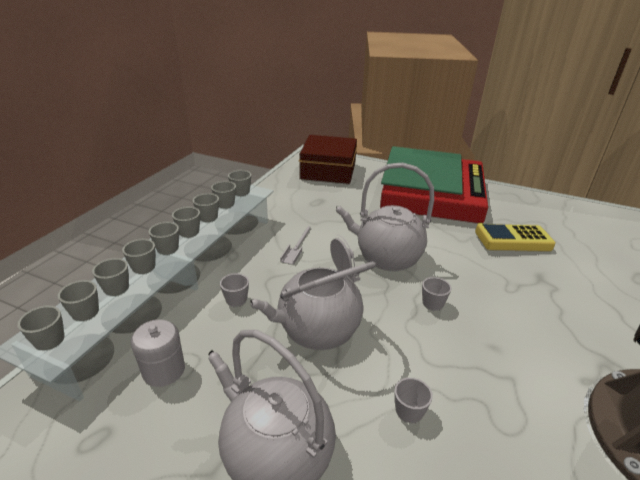

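The middle kettle is the open one. In the top view its body is centred near (301,250), the spout tip is near (248,200), and the handle has flopped to the lower left. The lid stands near (320,255). I'll measure it from depth.

```bash
cat > h.py <<'E'
import numpy as np
from cell import env
def cloud(n,d):
    c=env.get_calibration(n); K=c["intrinsics"]
    v,u=np.mgrid[:480,:640]
    P=np.stack([(u-K[0,2])/K[0,0]*d,-(v-K[1,2])/K[1,1]*d,-d],-1)
    T=c["cam_to_world"]; return P@T[:3,:3].T+T[:3,3]
def frame(P,c,yaw):
    q=P-np.r_[c,0]; C,S=np.cos(yaw),np.sin(yaw)
    return np.stack([q[...,0]*C+q[...,1]*S,-q[...,0]*S+q[...,1]*C,q[...,2]],-1)
E
python3 - <<'E'
from h import *
from scipy.optimize import least_squares
W={}
for n in("top","side"):
    z=np.load(f"{n}0.npz"); W[n]=cloud(n,z["d"].astype(float))
    for u,v in ([(301,240),(248,200),(250,250),(321,250),(300,157),(195,135),(390,180),(165,270),(455,275),(240,355),(382,347)] if n=="top" else [(320,320),(253,301),(335,280),(343,260)]): print(n,u,v,W[n][v,u].round())
A=np.concatenate([W[n][z["d"]*0+W[n][...,2]>8] for n in W])
c0=W["top"][240,301,:2]
for it in range(3):
    r=np.linalg.norm(A[:,:2]-c0,axis=1)
    B=A[(r<90)&(A[:,2]>35)&(A[:,2]<85)&(r>45)]
    # body: sphere-ish fit
    f=least_squares(lambda p:np.linalg.norm(B-np.r_[p[:2],p[2]],axis=1)-p[3],[*c0,50,75],loss="soft_l1",f_scale=2)
    c0=f.x[:2]; print(f.x.round(1),len(B))
r=np.linalg.norm(A[:,:2]-c0,axis=1)
S=A[(r>95)&(r<130)&(A[:,2]>80)&(A[:,2]<125)]
ang=np.arctan2(S[:,1]-c0[1],S[:,0]-c0[0]); print(np.histogram(np.degrees(ang),bins=np.arange(-180,181,15)))
np.savez("A.npz",A=A,c0=c0)
# highest
for h in(120,150,165):
    H=A[(r<150)&(A[:,2]>h)]; print(h,len(H),H.mean(0).round())
E
```

```text
top 301 240 [580.  12.   4.]
top 248 200 [630. 100. 112.]
top 250 250 [536.  84. 171.]
top 321 250 [537. -24. 176.]
top 300 157 [747.  17.   5.]
top 195 135 [756. 204.  86.]
top 390 180 [ 703. -162.    3.]
top 165 270 [510. 232. 109.]
top 455 275 [ 508. -247.  112.]
top 240 355 [365. 119.   4.]
top 382 347 [ 382. -141.    3.]
side 320 320 [533.  68.  79.]
side 253 301 [631. 105. 111.]
side 335 280 [560. -62.  56.]
side 343 260 [529. -11. 145.]
[559.4  10.   45.4  73.2] 3745
[558.9   9.8  44.8  73.4] 4167
[558.9   9.8  44.8  73.4] 4160
(array([  0,   0,   0,   0,   0,   0,   0,   0,   0,   0,   0,   0,   0,
         0,   0, 389,   0,   0,   0,   0,   0,   0,   0,   0]), array([-180, -165, -150, -135, -120, -105,  -90,  -75,  -60,  -45,  -30,
        -15,    0,   15,   30,   45,   60,   75,   90,  105,  120,  135,
        150,  165,  180]))
120 3650 [495.  11. 394.]
150 3044 [486.  12. 445.]
165 2519 [477.  12. 504.]
```

```bash
python3 - <<'E'
from h import *
A=np.load("A.npz")["A"]; A=A[A[:,2]<260]; c=np.array([559,9.9])
r=np.linalg.norm(A[:,:2]-c,axis=1)
S=A[(r>95)&(r<130)&(A[:,2]>80)&(A[:,2]<125)]
a=np.arctan2(S[:,1]-c[1],S[:,0]-c[0]); a=a[(a>.7)&(a<1.1)]; yaw=np.median(a); print("yaw",yaw,np.degrees(yaw),r[(r<135)&(A[:,2]>100)].max())
L=frame(A,c,yaw)
m=(np.abs(L[:,0])<150)&(np.abs(L[:,1])<150)&(L[:,2]>112)
H=L[m]
handle=H[H[:,1]>25]; print("handle",len(handle),"angle",np.median(np.arctan2(handle[:,1],handle[:,2]-100)), "crown",handle[np.abs(handle[:,0])<12].mean(0).round(1))
lid=H[(np.abs(H[:,1])<40)&(H[:,0]<10)&(H[:,0]>-75)]
for z in range(112,185,8):
    q=lid[(lid[:,2]>=z)&(lid[:,2]<z+8)]
    if len(q): print(z,len(q),np.percentile(q,[5,50,95],axis=0).round(0).tolist())
E
```

```text
yaw 0.9502979443098238 54.44806148891105 124.01730327783137
handle 1445 angle 0.75063778149193 crown [  0.2  82.8 185.7]
112 51 [[-72.0, -15.0, 113.0], [-65.0, 10.0, 117.0], [-35.0, 19.0, 120.0]]
120 69 [[-70.0, -19.0, 120.0], [-36.0, 6.0, 124.0], [-35.0, 30.0, 128.0]]
128 92 [[-71.0, -25.0, 129.0], [-36.0, 10.0, 132.0], [-34.0, 33.0, 135.0]]
136 116 [[-69.0, -27.0, 136.0], [-36.0, 8.0, 140.0], [-34.0, 38.0, 144.0]]
144 190 [[-57.0, -27.0, 145.0], [-41.0, 4.0, 148.0], [-33.0, 32.0, 152.0]]
152 172 [[-53.0, -27.0, 152.0], [-36.0, 5.0, 156.0], [-33.0, 34.0, 159.0]]
160 162 [[-43.0, -26.0, 160.0], [-35.0, 10.0, 164.0], [-33.0, 31.0, 167.0]]
168 206 [[-42.0, -21.0, 169.0], [-36.0, 4.0, 172.0], [-33.0, 25.0, 176.0]]
176 79 [[-40.0, -14.0, 176.0], [-38.0, 2.0, 178.0], [-34.0, 17.0, 182.0]]
```

Emit:
carry_out --pt "0 0 -0.04 0 0" --pt "0 0 -0.07 0 0" --pt "0 0 -0.07 0 0" --pt "-0.504 -0.517 -0.07 17.3 0" --pt "-0.504 -0.517 -0.07 17.3 0" --pt "-0.504 -0.517 -0.07 17.3 0" --pt "-0.504 -0.517 -0.07 17.3 0" --pt "-0.504 -0.517 -0.07 17.3 0" --pt "-0.504 -0.517 -0.07 17.3 0" --pt "-0.504 -0.517 -0.07 17.3 0" --pt "-0.504 -0.517 -0.07 17.3 0" --pt "-0.504 -0.517 -0.07 17.3 0" --pt "-0.504 -0.517 -0.07 17.3 0" --pt "-0.504 -0.517 -0.07 17.3 0" --pt "-0.504 -0.517 -0.07 17.3 0" --pt "-0.504 -0.517 -0.07 17.3 0" --pt "-0.504 -0.517 -0.07 17.3 0" --pt "-0.504 -0.517 -0.07 17.3 0" --pt "-0.504 -0.517 -0.07 17.3 0" --pt "-0.504 -0.517 -0.07 17.3 0"

```text
t: 2.6
eef_pos: [512.3, -54.9, 474.9]
tcp_rot: [3.141, 0.0, 2.522]
ft_force: [-0.3, 0.3, 0.8]
opening: 0.004
grip_force: 0.0
```

```bash
python3 - <<'E'
from h import *; import cv2
p,d=env.read_camera("side"); cv2.imwrite("pics/s1.png",cv2.resize(p[60:400,160:560,::-1],(800,680))[:600])
s=env.state(); c=np.array([559,9.9]); L=frame(cloud("side",d.astype(float)),c,.9503)
t=L[(d>0)&(np.abs(L[...,0]+80)<60)&(np.abs(L[...,1])<60)&(L[...,2]>265)&(L[...,2]<345)]
print(s["eef_pos"],frame(s["eef_pos"],c,.9503).round(1)); 
for z in range(265,345,10):
    q=t[(t[:,2]>=z)&(t[:,2]<z+10)]
    if len(q): print(z,len(q),q.min(0).round(),q.max(0).round())
E
```

```text
[512.32617015 -55.02117855 474.84572099] [-8.000e+01  2.000e-01  4.748e+02]
285 75 [-84. -10. 285.] [-74.  14. 294.]
295 105 [-88. -11. 295.] [-72.  14. 305.]
305 114 [-88. -10. 305.] [-70.  14. 315.]
315 122 [-90. -10. 315.] [-70.  14. 325.]
325 134 [-90. -10. 325.] [-68.  14. 335.]
335 149 [-92. -11. 335.] [-67.  14. 345.]
```

View pics/s1.png

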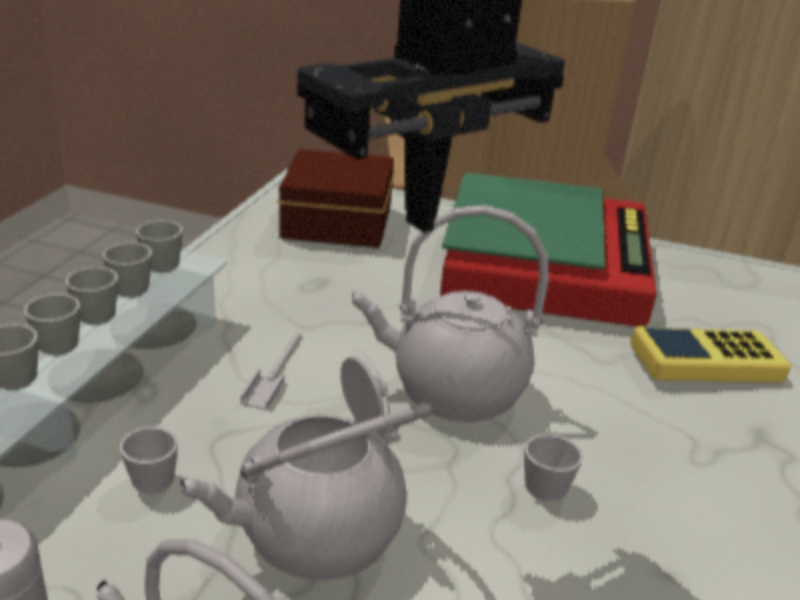

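The fingertips are slim, about 10 × 20 mm. I'll descend behind the lid and push it forward along its arc.

Emit:
carry_out --pt "0 0 0.04 0 0" --pt "0 0 0.08 0 0" --pt "0 0 0.119 0 0" --pt "0 0.01 0.119 0 0" --pt "0 0.02 0.119 0 0" --pt "0 0.027 0.119 0 0" --pt "0 0.033 0.119 0 0" --pt "0 0.039 0.119 0 0" --pt "0 0.045 0.12 0 0" --pt "0 0.05 0.12 0 0" --pt "0 0.054 0.121 0 0" --pt "0 0.058 0.123 0 0" --pt "0 0.062 0.125 0 0" --pt "0 0.066 0.127 0 0" --pt "0 0.07 0.129 0 0" --pt "0 0.07 0.129 0 0"

```text
t: 4.65
eef_pos: [553.3, 1.8, 345.5]
tcp_rot: [-3.142, -0.0, 2.521]
ft_force: [0.3, 0.5, 0.6]
opening: 0.005
grip_force: 0.0
```

Emit:
carry_out --pt "0 0.004 0.003 0 0" --pt "0 0.008 0.007 0 0" --pt "0 0.012 0.011 0 0" --pt "0 0.014 0.013 0 0" --pt "0 0.016 0.017 0 0" --pt "0 0.018 0.02 0 0" --pt "0 0.02 0.023 0 0" --pt "0 0.022 0.026 0 0" --pt "0 0.022 0.026 0 0"

```text
t: 5.78
eef_pos: [566.0, 19.6, 319.5]
tcp_rot: [-3.142, -0.0, 2.521]
ft_force: [0.2, -0.1, -0.6]
opening: 0.007
grip_force: 0.0
```

```bash
python3 - <<'E'
from h import *; import cv2
p,d=env.read_camera("side"); cv2.imwrite("pics/s2.png",cv2.resize(p[150:400,200:500,::-1],(720,600)))
s=env.state(); c=np.array([559,9.9]); print(frame(s["eef_pos"],c,.9503).round(1),s["ft_force"])
E
```

```text
[ 1.190e+01 -1.000e-01  3.196e+02] [ 0.02941171  0.36164839 -0.44805964]
```

View pics/s2.png

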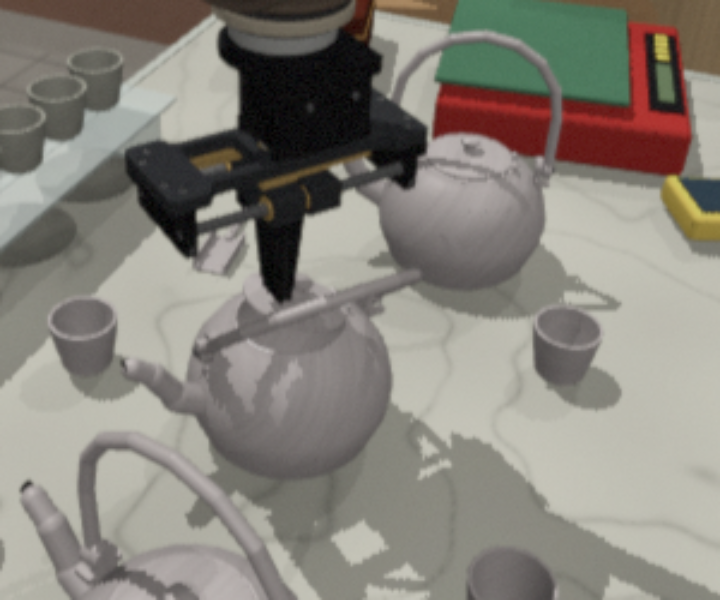

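The lid has come down to about 0.35 rad and the kettle hasn't moved. I'll continue down the arc gently.

Emit:
carry_out --pt "0 0.001 0.004 0 0" --pt "0 0.002 0.008 0 0" --pt "0 0.003 0.012 0 0" --pt "0 0.004 0.015 0 0" --pt "0 0.005 0.017 0 0" --pt "0 0.005 0.019 0 0" --pt "0 0.005 0.02 0 0" --pt "0 0.005 0.02 0 0"

```text
t: 6.82
eef_pos: [568.8, 23.6, 301.1]
tcp_rot: [3.141, 0.001, 2.521]
ft_force: [-4.0, 1.1, 14.9]
opening: 0.007
grip_force: 7.2
```

Emit:
carry_out --pt "0 0 0.001 0 0" --pt "0 0 0.0015 0 0" --pt "0 0 0.0015 0 0"

```text
t: 7.2
eef_pos: [568.8, 23.6, 300.7]
tcp_rot: [3.14, 0.002, 2.521]
ft_force: [-7.6, 1.3, 28.0]
opening: 0.005
grip_force: 13.1
```

The force rises to 28 N, so the lid is on its stop. I'll lift off, move to the handle's outer side and look.

Emit:
carry_out --pt "0 0 -0.02 0 0" --pt "0 0 -0.07 0 0" --pt "0 0 -0.13 0 0" --pt "0.04 -0.017 -0.14 0 0" --pt "0.08 -0.017 -0.14 0 0" --pt "0.12 -0.017 -0.14 0 0" --pt "0.12 -0.017 -0.14 0 0" --pt "0.12 -0.017 -0.14 0 0"

```text
t: 8.2
eef_pos: [461.8, 79.4, 438.5]
tcp_rot: [3.141, 0.001, 2.521]
ft_force: [0.4, 0.3, -0.1]
opening: 0.006
grip_force: 0.0
```

```bash
python3 - <<'E'
from h import *; import cv2
c=np.array([559,9.9]); s=env.state(); print(frame(s["eef_pos"],c,.9503).round(1),s["ft_force"].round(1))
I=[]
for n in("side","top"):
    p,d=env.read_camera(n); I.append(p[150:400,180:460,::-1])
    L=frame(cloud(n,d.astype(float)),c,.9503)
    a=(d>0)&(np.abs(L[...,1])<35)&(np.abs(L[...,2]-115)<15)
    for x0 in(-30,-20,0,15,25,32):
        q=L[a&(np.abs(L[...,0]-x0)<4)]; 
        if len(q):print(n,x0,len(q),np.percentile(q[:,2],[10,50,90]).round(1))
    b=L[(d>0)&(np.abs(L[...,0])<10)&(L[...,1]>40)&(L[...,1]<105)&(L[...,2]>150)&(L[...,2]<215)]; print("crown",len(b),b.mean(0) if len(b) else 0)
cv2.imwrite("pics/c3.png",cv2.resize(np.hstack(I),(800,357)))
E
```

```text
[ -0.  119.5 438.5] [ 0.4  0.3 -0.1]
side -30 64 [102.  107.1 109. ]
side -20 82 [106.3 109.3 110.8]
side 0 126 [107.8 110.6 124. ]
side 15 112 [105.6 109.4 111.3]
side 25 121 [102.  107.4 109.5]
side 32 99 [101.4 104.9 108.1]
crown 77 [1.51181810e-01 8.46185118e+01 1.85427790e+02]
top -30 178 [101.9 107.  109.8]
top -20 197 [105.3 109.1 110.9]
top 0 201 [108.  110.6 124.1]
top 15 187 [106.7 109.5 111.7]
top 25 158 [105.8 108.6 110.1]
top 32 118 [102.5 106.9 108.7]
crown 0 0
```

View pics/c3.png

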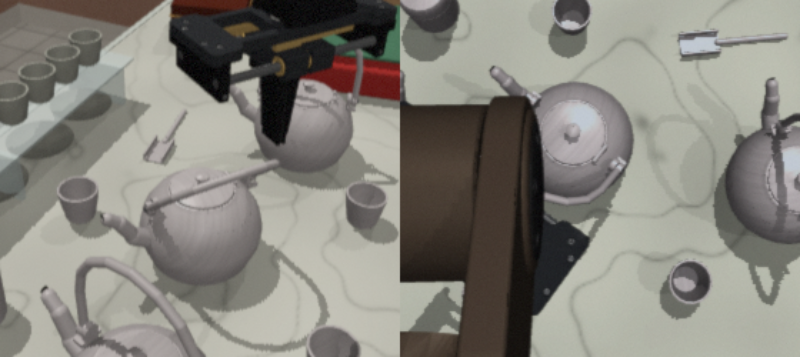

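The lid is shut: the height profile is symmetric and the knob is at 124 mm. Next I'll lower beside the crown and push the handle upright.

Emit:
carry_out --pt "0 0 0.04 0 0" --pt "0 0 0.08 0 0" --pt "0 0 0.083 0 0" --pt "-0.01 0 0.083 0 0" --pt "-0.017 0 0.083 0 0" --pt "-0.024 0 0.083 0 0" --pt "-0.031 0 0.083 0 0" --pt "-0.038 0 0.083 0 0" --pt "-0.045 0 0.083 0 0" --pt "-0.052 0 0.083 0 0" --pt "-0.059 0 0.083 0 0" --pt "-0.066 0 0.083 0 0" --pt "-0.073 0 0.083 0 0" --pt "-0.08 0 0.083 0 0" --pt "-0.086 0 0.083 0 0" --pt "-0.092 0 0.083 0 0" --pt "-0.097 0 0.083 0 0" --pt "-0.101 0 0.083 0 0" --pt "-0.104 0 0.083 0 0" --pt "-0.104 0 0.083 0 0"

```text
t: 10.8
eef_pos: [546.1, 18.9, 355.2]
tcp_rot: [3.141, 0.0, 2.521]
ft_force: [0.0, 0.1, -1.0]
opening: 0.003
grip_force: 0.0
```

Emit:
carry_out --pt "0.01 0 0 0 0" --pt "0.04 0 0 0 0" --pt "0.1 0 -0.02 0 0" --pt "0.12 0 -0.08 0 0" --pt "0.14 0 -0.12 0 0" --pt "0.14 0 -0.12 0 0" --pt "0.14 0 -0.12 0 0"

```text
t: 11.68
eef_pos: [431.6, 100.5, 474.6]
tcp_rot: [-3.141, -0.0, 2.521]
ft_force: [0.7, -1.2, -0.5]
opening: 0.001
grip_force: 0.0
```

```bash
python3 - <<'E'
from h import *; import cv2
c=np.array([559,9.9]); s=env.state(); print(frame(s["eef_pos"],c,.9503).round(1),s["ft_force"].round(1))
I=[]
for n in("side","top"):
    p,d=env.read_camera(n); I.append(p[150:400,180:460,::-1])
    L=frame(cloud(n,d.astype(float)),c,.9503)
    b=L[(d>0)&(np.abs(L[...,0])<25)&(np.abs(L[...,1])<70)&(L[...,2]>185)&(L[...,2]<235)]; print("crown",len(b),b.mean(0) if len(b) else 0)
    b=L[(d>0)&(np.abs(L[...,0])<100)&(np.abs(L[...,1])<70)&(L[...,2]>135)&(L[...,2]<235)]; print("ang",len(b),np.median(np.arctan2(b[:,1],b[:,2]-100)) if len(b) else 0)
cv2.imwrite("pics/c4.png",cv2.resize(np.hstack(I),(800,357)))
E
```

```text
[-4.000e-01  1.563e+02  4.746e+02] [ 0.7 -1.2 -0.5]
crown 180 [  1.09443427   1.79557425 217.52568875]
ang 777 0.021607619267566883
crown 216 [ -0.38569877  -1.32989431 218.84344497]
ang 584 -0.006106619962738867
```

View pics/c4.png

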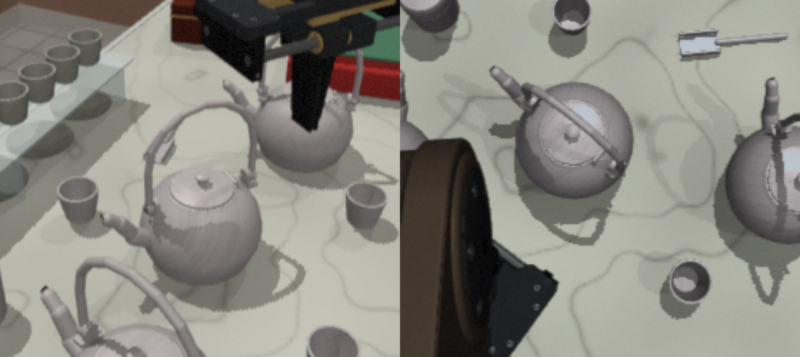

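The picture shows the handle upright (about 0.01 rad), the lid shut, the kettle in place and the gripper clear.

```bash
python3 -c "
from cell import env
print(env.job_done())"
```

```text
the job is handed in; nothing more can be done
None
```

I closed the middle kettle's lid, stood its handle upright (about 0.01 rad off vertical by the cameras), and handed the job in at about 12 s; the verdict was not shown.

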